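# Aim the line-of-sight pointer at the chapel tower and take the shot

### The arm

A 7-joint arm with a two-finger parallel gripper is mounted at the origin on the work surface. World frame = base frame: x ahead of the robot, y to its left, z up, the work surface at z = 0. Lengths are in m, angles in rad, forces in N, time in s.
With the tool pointing down it reaches from about 0.425 to 0.95 m from the base axis. Payload 4.7 kg.
Tool frame: the origin (TCP) lies midway between the tips of the shut fingers; the grasp point (between the pads) lies 19 mm behind it; x points along the fingers, y is the direction in which the jaws open and shut, and the axes are right-handed (so a half turn about x gives the same grasp; the last joint's range is limited). The gripper opens to 87 mm and grips with 3 to 60 N. Pads are 19 mm wide; open, the fingers measure 117 mm over their backs; the gripper's body (75 mm by 190 mm) begins 51 mm behind the grasp point.
Start: joints at [-1.337, 0.469, -0.049, 1.532, 0.024, 1.141, -0.082], TCP at [0.175, 0.652, 0.197] pointing down, gripper open.
Joint ranges: [-2.59, 2.59], [-0.33, 1.99], [-1.39, 1.29], [0.1, 2.45], [-1.04, 4.18], [0.21, 1.99], [-2.66, 2.66]. Speed limits (rad/s): [2.57, 2.57, 3.14, 3.14, 3.14, 3.14, 3.14].

### API

Orientations are given as a rotation vector (axis times angle).
In Python, from plant import ctrl gives the robot as it stands.
- The arm moves only by the tool send_rows, never from a script. Its argument "targets" is a list that holds one entry, the list of rows, each a list of 6 numbers: the shift along the tool's x, y, z in units of 3 cm (1.0 is 3 cm), then the turn, a rotation vector about the tool's x, y, z in units of 0.1 rad (1.0 is 0.1 rad). In form: [[[x, y, z, ax, ay, az], ...]]. A call has 1 to 5 rows; each row shifts and turns the pose as measured when the row begins, along the tool's axes as they then stand; what a row does not reach is not made up. A row lasts 1/12 s, in which the tool goes at most 41.7 mm and 7.16 degrees, less where a joint would pass 70% of its speed; a pose out of reach is approached as far as the arm can. A call with a number of a shift or a turn outside -1 to 1 is refused whole. A call with a gripper value outside its range is refused whole. "fingers" is the closure, from -1 (fully open) to 1 (shut), set as the call begins (left out, the last holds). The fingers move at their own pace and stop on an object; "grip_force" is the grip in N (left out, the last holds). Time passes only in rows, so rows that do not move let the fingers close. It gives the time, the measured TCP pose, the force and the opening at its end, in the units of the state.
- ctrl.get_obs(): the state, without advancing time (a new reading comes with each control period).
- ctrl.get_image(name): name is "scene" or "top" or "wrist"; returns a dict with "image" (400x640x3 uint8, red, green, blue), "mtx" (3x3 intrinsics, pixels), "rvec" (rotation vector, rad) and "tvec" (3), from world to camera coordinates, as OpenCV has them. Camera axes: x right, y down, z forward; pixel columns grow to the right and rows downward; lengths in m; the calibration is good to about 2 mm. A picture is of the moment at which its call begins. There is no depth.
- ctrl.close_job(): hands the job in, once; it reports no verdict.
Trained networks look in a picture, given as the dict that the camera call returned (one of the last four; its "shot" number tells which), for a name from the list of things; names that differ only in an ending like _2 or _b are one class to them, and where a whole thing is asked for, a point or a joint stands for the part that bears it (a point fixed in the world has none). Each returns a list of dicts, best first, with "score" (0 to 1); they miss things now and then, are a little off and sometimes report something else, mostly with a low value. They report only what shows in the picture. A call takes as long as a camera call.
- ctrl.outline_of(query, picture): "region" (400x640 bool, what is visible of it).
- ctrl.tip_of(query, picture): "point" ([x, y, z] in m, in world coordinates, good to about 4 mm: a listed point, or the origin of a listed thing).
The state is a dict: "t": time; "joint_pos": joint angles; "dq": joint speeds; "effort": joint torques, N m; "tcp_pos": TCP position; "tool_rot": TCP orientation; "contact_force": force on the tool from outside, world axes, zero at the start; "moment": the same for the moment, N m; "width": finger opening in m.
Only numpy, scipy, OpenCV 4.12 (cv2) and the standard library are available. Lean on these libraries where they do the work, as an engineer would, in place of code of your own. Each camera call takes 0.05 s, during which the arm holds its last target.

### The job

On the wargame table, push the arm of the swivelling line-of-sight pointer round with one fingertip until it points at the tower of the model chapel. Then press the button on the pointer's base fully down, let it come up again and move clear, leaving the pointer aimed. Do not press the button before the pointer is aimed; do not lift the pointer or shove its base along, and leave all the models and the die where they stand.

Things in the scene. Friction and masses are not known exactly. Their poses are not given: they have to be found in the camera images.
- stand: Weighted grey-painted steel base of the pointer, 0.9 kg, standing loose on the table: a disc 104 mm across and 28 mm high with a flat tab (50 mm wide, 20 mm high) that reaches from the disc to 120 mm from the disc's axis along the base's own -x, roughly towards the robot. Origin: on the disc's (and pivot's) axis, at the table.
- pointer (a joint): Swivel of the pointer's arm about the upright axis of the base, rad: 0 when the arm points along the base's +x, growing counter-clockwise seen from above; stops at -2.1 and 2.1. It stays where it is left; turning takes about 0.04 N m, that is 0.5 N at 85 mm from the axis.
- pointer_hub (a point): Point on the swivel axis, at the height of the arm's centre line (55 mm above the table). Its x axis runs along the arm towards its tip, z is up. Round the axis sits a black hub 34 mm across, up to 69 mm above the table.
- pointer_tip (a point): Centre of the front end of the pointer's arm: a black round bar 17 mm thick (19 mm over the metal nose on its last 14 mm), level, 115 mm from the axis to this end, its centre line 55 mm above the table; a short tail sticks out 28 mm behind the axis. From 52 mm outwards there is nothing below the arm but the table.
- fire (a joint): Travel of the push button, m: 0 when up, 0.006 when fully down; a spring brings it up. About 5 N for the full travel.
- fire_top (a point): Centre of the top of the grey round push button (24 mm across, in a black housing) on the base's tab, 93 mm from the swivel axis on the base's -x side; it is pressed straight down. The arm never swings over it.
- chapel: Model chapel, loose, 0.3 kg: square stone tower 44 x 44 mm with a stepped pointed roof up to about 137 mm, and a lower nave (50 mm wide, 64 mm high) that runs from the tower 92 mm along the chapel's own +x. Origin: on the axis of the TOWER, at the table. It stands in one of three places round the pointer, left, right or beyond it, and the other two buildings in the others.
- farmhouse: Model farmhouse, loose: 90 x 70 mm, pitched roof and chimney, 88 mm high. Origin: centre of its underside. Not to be disturbed.
- ruin: Model roofless ruin, loose: 100 x 90 mm, up to 60 mm high. Origin: centre of its underside. Not to be disturbed.
- fir_a: Small model fir, loose, 48 mm across, about 80 mm high, beyond the pointer to the left. Not to be disturbed.
- fir_b: Small model fir, loose, 48 mm across, about 95 mm high, near right. Not to be disturbed.
- tank: Model tank, loose, 66 x 39 mm, 28 mm high, beyond the pointer to the right. Not to be disturbed.
- die: White die, loose, 16 mm, to the right of the button. Not to be disturbed.
- squad: Model infantry stand, loose, 32 x 50 mm, 29 mm high, to the left of the button. Not to be disturbed.
- stone_wall: Piece of model stone wall, loose, 20 x 100 mm, 23 mm high, near left. Not to be disturbed.

How it is judged:
On the way, in this order (a step that is already met when the one before it is completed fails the run):
1. the pointer stands still, aimed at the chapel's tower (the line of its arm passes within 20 mm of the tower's axis), the button still up (y of chapel in the frame of pointer_hub between -0.02 and 0.02 m and x of chapel in the frame of pointer_hub above 0.1 m and velocity of joint pointer between -0.05 and 0.05 rad/s and value of joint fire below 0.002 m), for 0.3 s.
2. the button is pressed down (4 mm or more of its 6 mm) with the pointer aimed (y of chapel in the frame of pointer_hub between -0.02 and 0.02 m and x of chapel in the frame of pointer_hub above 0.1 m and value of joint fire above 0.004 m), for 0.04 s.
At the end, for the whole second after the job is handed in: The pointer is at rest with the line of its arm within 20 mm of the axis of the chapel's tower, tip towards it; the button is up again; the base stands on the table within 20 mm of where it began; the chapel stands upright, within 12 mm of where it began (y of chapel in the frame of pointer_hub between -0.02 and 0.02 m and x of chapel in the frame of pointer_hub above 0.1 m and velocity of joint pointer between -0.05 and 0.05 rad/s and value of joint fire below 0.0015 m and height (world z) of stand below 0.004 m and distance of stand from where it was at the start of the episode below 0.02 m and distance of chapel from where it was at the start of the episode below 0.012 m and angle between chapel's own z axis and vertical below 0.1 rad and linear speed of stand below 0.01 m/s); the robot touches nothing.
It fails at once if the button is pressed while the pointer is not aimed at the tower (value of joint fire above 0.003 m and not (y of chapel in the frame of pointer_hub between -0.02 and 0.02 m and x of chapel in the frame of pointer_hub above 0.1 m)).
It fails at once if the pointer is lifted (8 mm) or its base tilted (height (world z) of stand above 0.008 m or angle between stand's own z axis and vertical above 0.1 rad).
It fails at once if the pointer's base is shoved more than 20 mm (distance of stand from where it was at the start of the episode above 0.02 m).
It fails at once if a model or the die is moved more than 12 mm (distance of any of chapel, farmhouse, ruin, fir_a, fir_b, tank, die, squad, stone_wall from where it was at the start of the episode above 0.012 m).
It fails at once if a model is tipped (angle between any of chapel, farmhouse, ruin, fir_a, fir_b, squad, stone_wall's own z axis and vertical above 0.3 rad).
It also fails if it takes over 58 s, if anything falls off the work surface, if the arm or the gripper's body presses on something with over 40 N, if the wrist force passes 120 N, or if a joint passes its speed limit or range.

## Working session

There is one attempt and no reset: what is moved stays moved. The work goes in short steps, Python scripts to look and compute and a tool call to move; the robot and the scene stay as the last step left them, time stands still between calls to the robot, and variables do not carry over. Pictures are saved under pics/ and viewed, and the job is handed in when it is done.

Besides the shell and the picture viewer there is one more tool, called after "Request:" as name(argument=value, ...) on one line, values as JSON. send_rows: Moves the arm, as the interface text tells. Shifts and turns lie within -1 to 1; 1 stands for 3 cm of shift or 0.1 rad of turn. Its arguments: {"type":"object","properties":{"targets":{"type":"array","items":{"type":"array","items":{"type":"array","items":{"type":"number"}}}},"fingers":{"type":"number"},"grip_force":{"type":"number"}},"required":["targets"]}

```bash
ls; mkdir -p pics
cat > h.py <<'E'
import numpy as np, cv2
from plant import ctrl
def shot(cam,name):
    p=ctrl.get_image(cam); cv2.imwrite('pics/'+name+'.png',cv2.cvtColor(p['image'],cv2.COLOR_RGB2BGR)); return p
def proj(p,X):
    return cv2.projectPoints(np.array(X,float).reshape(-1,3),p['rvec'],p['tvec'],p['mtx'],None)[0].reshape(-1,2)
def ray(p,uv,z):
    R=cv2.Rodrigues(np.array(p['rvec'],float))[0]; t=np.array(p['tvec'],float).ravel()
    C=-R.T@t; d=R.T@np.linalg.inv(p['mtx'])@np.array([uv[0],uv[1],1.0]); return C+d*(z-C[2])/d[2]
E
python3 - <<'E'
from h import *
o=ctrl.get_obs()
for k in o: print(k,np.round(o[k],3))
for c in ['top','scene']:
    p=shot(c,c+'0')
    for n in ['stand','pointer_hub','pointer_tip','fire_top','chapel','farmhouse','ruin','fir_a','tank','die','squad','stone_wall']:
        r=ctrl.tip_of(n,p); print(c,n,[(np.round(x['point'],3).tolist(),round(x['score'],2)) for x in r[:2]])
E
```

```text
pics
t 0.0
joint_pos [-1.337  0.469 -0.049  1.534  0.024  1.141 -0.082]
dq [-0.    -0.001 -0.    -0.    -0.001 -0.001 -0.   ]
effort [ 0.0000e+00 -5.0798e+01 -8.0000e-02 -2.3616e+01 -6.1000e-02  3.8000e-02
  0.0000e+00]
tcp_pos [0.175 0.651 0.196]
tool_rot [ 0.205  1.561 -0.208]
contact_force [-0.399 -0.796 -0.63 ]
moment [-0.005 -0.017  0.016]
width 0.087
top stand [([0.527, 0.058, 0.003], 0.97)]
top pointer_hub [([0.524, 0.059, 0.056], 0.56)]
top pointer_tip [([0.611, 0.142, 0.054], 0.73), ([0.413, -0.326, -0.005], 0.4)]
top fire_top [([0.436, 0.066, 0.04], 0.61), ([0.597, 0.31, 0.005], 0.46)]
top chapel [([0.616, -0.314, -0.002], 0.79)]
top farmhouse [([0.601, 0.309, -0.0], 0.95), ([0.403, 0.329, 0.001], 0.48)]
top ruin [([0.816, -0.047, -0.003], 0.86)]
top fir_a [([0.41, -0.324, -0.002], 0.78), ([0.773, 0.154, -0.0], 0.71)]
top tank [([0.771, -0.206, 0.001], 0.95)]
top die [([0.524, 0.057, 0.055], 0.53), ([0.438, -0.072, -0.0], 0.39)]
top squad [([0.428, 0.188, -0.003], 0.7)]
top stone_wall [([0.406, 0.325, -0.001], 0.78)]
scene stand [([0.526, 0.057, 0.001], 0.88)]
scene pointer_hub [([0.527, 0.058, 0.056], 0.79)]
scene pointer_tip [([0.613, 0.136, 0.054], 0.71)]
scene fire_top [([0.436, 0.06, 0.042], 0.44)]
scene chapel [([0.618, -0.322, -0.001], 0.83), ([0.821, -0.045, -0.0], 0.38)]
scene farmhouse [([0.601, 0.313, -0.003], 0.83)]
scene ruin [([0.818, -0.046, 0.002], 0.81), ([0.409, -0.328, 0.002], 0.27)]
scene fir_a [([0.414, -0.328, -0.0], 0.61), ([0.769, 0.148, 0.001], 0.54)]
scene tank [([0.766, -0.212, -0.0], 0.74)]
scene die []
scene squad [([0.426, 0.194, 0.003], 0.51)]
scene stone_wall [([0.526, 0.056, -0.001], 0.49)]
```

View pics/top0.png

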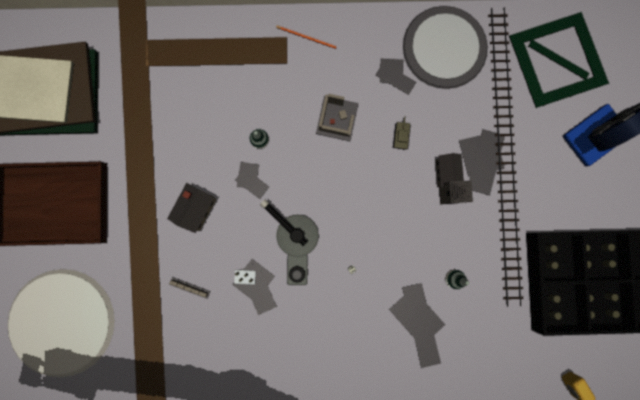

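View pics/scene0.png

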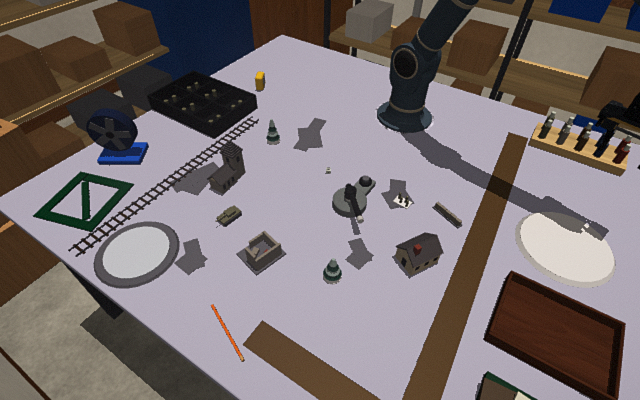

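Run:
```python
from h import *
ps={c:ctrl.get_image(c) for c in ['top','scene']}
def crop(p,c,s,name,pts):
    im=cv2.cvtColor(p['image'],cv2.COLOR_RGB2BGR).copy()
    x,y=c; k=6
    cr=cv2.resize(im[y-s:y+s,x-s:x+s],None,fx=k,fy=k,interpolation=cv2.INTER_CUBIC)
    cr=np.clip(cr.astype(float)*1.6,0,255).astype(np.uint8)
    for q,col in pts:
        u=(proj(p,q)[0]-[x-s,y-s]+.5)*k
        cv2.circle(cr,(int(u[0]),int(u[1])),3,col,-1)
    return cr
t=np.array([0.617,-0.318,0]);R=(0,0,255);G=(0,255,0)
pts=[(t,G),(t+[0,0,.137],R)]
h=np.array([.526,.058,.055]);pt=[(h,R),((.612,.139,.055),G),((.436,.063,.042),(255,0,0))]
a=crop(ps['top'],(455,180),40,'',pts);b=crop(ps['scene'],(225,168),40,'',pts)
cv2.imwrite('pics/c1.png',np.hstack([a[:,:400],b[:,:400]])if 0 else cv2.resize(np.hstack([a,b]),(800,400)))
a=crop(ps['top'],(290,240),50,'',pt);b=crop(ps['scene'],(355,195),50,'',pt)
cv2.imwrite('pics/c2.png',cv2.resize(np.hstack([a,b]),(800,400)))
```

```text
(no output)
```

View pics/c1.png

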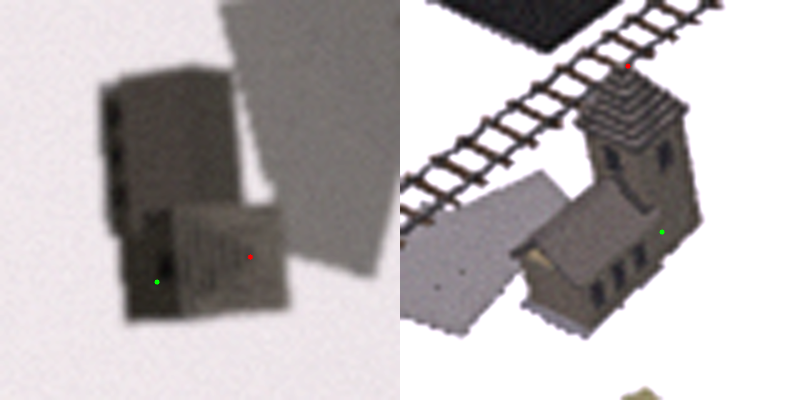

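View pics/c2.png

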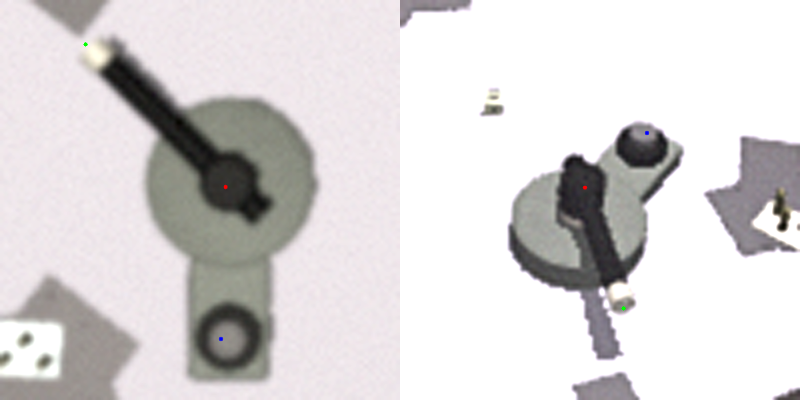

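```bash
cat >> h.py <<'E'
def st():
    o=ctrl.get_obs(); R=cv2.Rodrigues(np.array(o['tool_rot'],float))[0]
    return o,np.array(o['tcp_pos']),R
def rel(T):
    o,p,R=st(); return R.T@(np.array(T)-p)/0.03
E
python3 - <<'E'
from h import *
o,p,R=st(); print(R.round(3)); 
for T in [(.56,.2,.2)]: print(rel(T).round(2))
Rd=np.array([[0,0,1],[0,1,0],[-1,0,0.]]) ; print(Rd)
print(cv2.Rodrigues(R.T@Rd)[0].ravel())
print(np.degrees(np.arctan2(-.318-.057,.617-.528)))
E
```

```text
[[-0.     0.26   0.966]
 [ 0.     0.966 -0.26 ]
 [-1.     0.    -0.   ]]
[ -0.11 -11.21  16.3 ]
[[ 0.  0.  1.]
 [ 0.  1.  0.]
 [-1.  0.  0.]]
[-2.62792899e-01 -5.36991356e-05 -7.58821302e-05]
-76.64882131085031
```

Request:
send_rows(targets=[[[0,-0.5,0.8,-1,0,0],[0,-0.5,0.8,-1,0,0],[0,-0.5,0.8,-1,0,0],[0,-0.5,0.8,-1,0,0],[0,-0.5,0.8,-1,0,0]]], fingers=1, grip_force=10)

```text
t: 1.82
tcp_pos: [0.2824, 0.574, 0.1959]
tool_rot: [-0.215, 1.565, 0.22]
contact_force: [-0.3, -0.7, 0.5]
width: 0.0615
```

Run:
```python
from h import *
o,p,R=st(); print(o['t'],p.round(3),np.degrees(np.arctan2(R[1,2],R[0,2])),rel((.548,.18,.2)).round(2))
```

```text
1.8167 [0.282 0.574 0.196] 15.873609466082103 [ -0.22 -15.05   4.92]
```

Request:
send_rows(targets=[[[0,-1,0.33,0,0,0],[0,-1,0.33,0,0,0],[0,-1,0.33,0,0,0],[0,-1,0.33,0,0,0],[0,-1,0.33,0,0,0]]])

```text
t: 2.23
tcp_pos: [0.3774, 0.44, 0.1947]
tool_rot: [-0.216, 1.563, 0.226]
contact_force: [1.0, -0.9, -0.5]
width: 0.0288
```

Request:
send_rows(targets=[[[0,-1,0.33,0,0,0],[0,-1,0.33,0,0,0],[0,-1,0.33,0,0,0],[0,-1,0.33,0,0,0],[0,-1,0.33,0,0,0]]])

```text
t: 2.65
tcp_pos: [0.4706, 0.3026, 0.1947]
tool_rot: [-0.214, 1.56, 0.228]
contact_force: [0.9, -0.3, -0.3]
width: 0.0015
```

Run:
```python
from h import *
o,p,R=st(); print(o['t'],p.round(3),np.degrees(np.arctan2(R[1,2],R[0,2])),rel((.548,.15,.2)).round(2),o['width'])
shot('wrist','w1'); shot('scene','s1')
```

```text
2.65 [0.471 0.303 0.195] 16.128312691457246 [-0.22 -5.6   1.07] 0.0015210943490904592
```

View pics/w1.png

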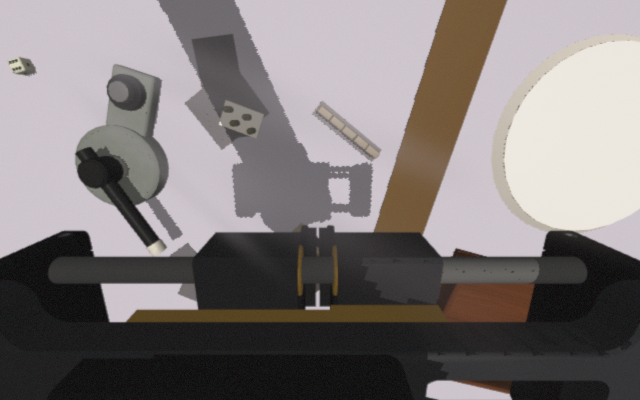

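View pics/s1.png

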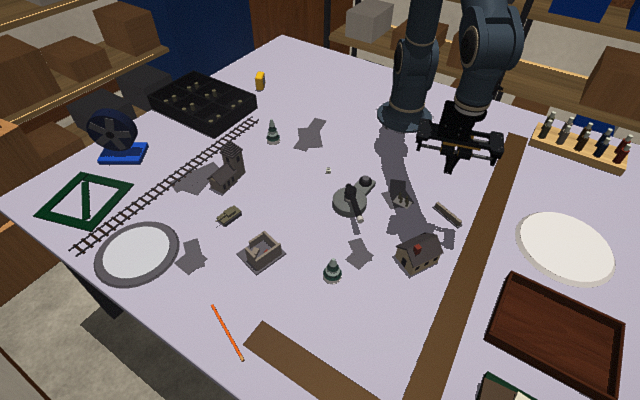

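Request:
send_rows(targets=[[[0,-1,0.2,0,0,0],[0,-1,0.2,0,0,0],[0,-1,0.2,0,0,0],[0,-1,0.2,0,0,0],[0,-1,0.2,0,0,0]]])

```text
t: 3.17
tcp_pos: [0.5423, 0.1666, 0.1944]
tool_rot: [-0.215, 1.558, 0.234]
contact_force: [0.8, -0.6, 0.6]
width: 0.0005
```

Request:
send_rows(targets=[[[0,-0.5,0,0,0,0],[0.5,0,0,0,0,0],[1,0,0,0,0,0],[1,0,0,0,0,0],[0,0,0,0,0,0]]])

```text
t: 3.58
tcp_pos: [0.5534, 0.1449, 0.1204]
tool_rot: [-0.205, 1.549, 0.221]
contact_force: [-1.1, -0.5, 0.3]
width: 0.0005
```

Run:
```python
from h import *
o,p,R=st(); print(o['t'],p.round(3),np.degrees(np.arctan2(R[1,2],R[0,2])),rel((.548,.15,.042)).round(2),o['width'])
shot('scene','s2'); shot('top','t2');shot('wrist','w2')
a=[cv2.imread('pics/%s.png'%n) for n in ('s2','t2')]
cv2.imwrite('pics/c3.png',np.hstack([cv2.resize(a[0][100:300,220:420],(400,400)),cv2.resize(a[1][130:330,200:400],(400,400))]))
```

```text
3.5833 [0.553 0.145 0.12 ] 15.575655086773844 [ 2.61  0.19 -0.16] 0.0005460962960537837
```

View pics/c3.png

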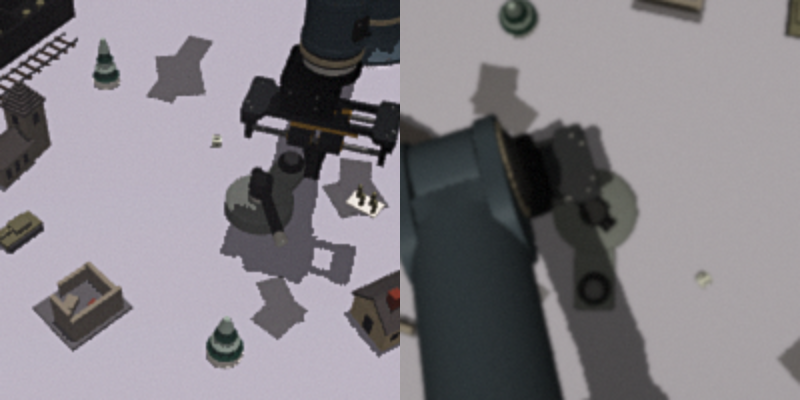

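View pics/w2.png

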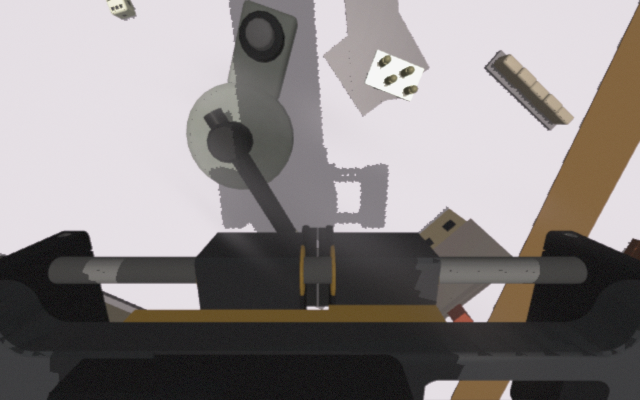

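Run:
```python
from h import *
p=ctrl.get_image('wrist');o,q,R=st()
for X in [q,q*[1,1,0]+[0,0,.042],(.528,.057,.069),(.528,.057,.055),(.435,.058,.042),(.608,.139,.055)]: print(np.round(X,3),proj(p,X).round(0))
print(ray(p,(229,141),.069),ray(p,(263,37),.042))
```

```text
[0.558 0.146 0.127] [[317. 227.]]
[0.558 0.146 0.042] [[316. 193.]]
[0.528 0.057 0.069] [[223. 142.]]
[0.528 0.057 0.055] [[228. 140.]]
[0.435 0.058 0.042] [[254.  31.]]
[0.608 0.139 0.055] [[295. 242.]]
[0.52591762 0.06145372 0.069     ] [0.43756418 0.0662769  0.042     ]
```

Request:
send_rows(targets=[[[1,0,-0.1,0,0,0],[1,0,-0.1,0,0,0],[0.5,0,0,0,0,0],[0.3,0,0,0,0,0],[0,0,0,0,0,0]]])

```text
t: 4.2
tcp_pos: [0.5634, 0.1516, 0.0517]
tool_rot: [-0.201, 1.514, 0.229]
contact_force: [0.2, -0.5, 0.1]
width: 0.0004
```

Run:
```python
from h import *
o,p,R=st(); print(o['t'],p.round(3),R.round(3),rel((.548,.15,.042)).round(2),o['contact_force'])
shot('wrist','w3')
```

```text
4.2 [0.563 0.152 0.052] [[ 0.043 -0.272  0.961]
 [ 0.024  0.962  0.271]
 [-0.999  0.011  0.047]] [ 0.3   0.09 -0.52] [ 0.21084931 -0.5134878   0.14568024]
```

View pics/w3.png

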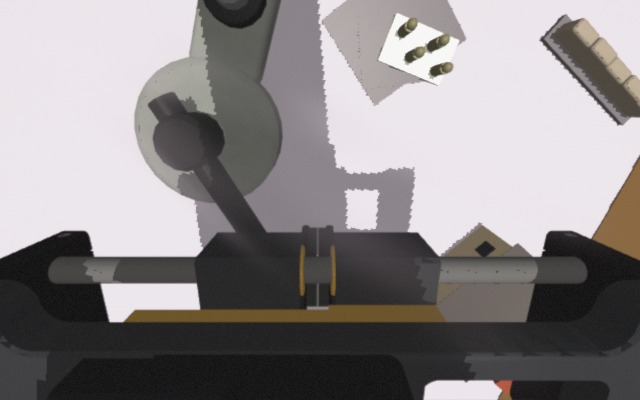

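```bash
cat >> h.py <<'E'
H=np.array([.527,.058])
def yawR(a):
    a=np.radians(a); z=np.array([np.cos(a),np.sin(a),0]); x=np.array([0,0,-1.]); return np.stack([x,np.cross(z,x),z],1)
def contact(th,R,r=.085,extra=0):
    t=np.radians(th); n=np.array([-np.sin(t),np.cos(t)])
    d=.0085+.015*abs(R[:2,1]@n)+.0095*abs(R[:2,2]@n)+extra
    return H+r*np.array([np.cos(t),np.sin(t)])+d*n
def plan(ths,z=.042,yaw=15,extra=0,r=.085):
    o,p,R=st(); Rd=yawR(yaw)
    rv=cv2.Rodrigues(R.T@Rd)[0].ravel()/0.1
    print('t',round(o['t'],2),p.round(4),'rot',rv.round(2),'f',np.round(o['contact_force'],1))
    q=p.copy()
    for th in ths:
        c=contact(th,Rd,r,extra); T=np.array([c[0],c[1],z]); print(th,T.round(3),(Rd.T@(T-q)/.03).round(2)); q=T
E
python3 - <<'E'
from h import *
plan([80,70,60,50,40,30,20])
E
```

```text
t 4.25 [0.5643 0.1518 0.0528] rot [ 0.14  0.49 -0.12] f [1.9 0.5 0.4]
80 [0.519 0.146 0.042] [ 0.36  0.2  -1.52]
70 [0.533 0.146 0.042] [ 0.   -0.1   0.46]
60 [0.547 0.145 0.042] [ 0.   -0.18  0.45]
50 [0.562 0.14  0.042] [ 0.   -0.27  0.42]
40 [0.575 0.133 0.042] [ 0.   -0.36  0.38]
30 [0.588 0.123 0.042] [ 0.   -0.43  0.32]
20 [0.599 0.11  0.042] [ 0.   -0.5   0.23]
```

Request:
send_rows(targets=[[[0,0,-0.4,0,0.3,0],[0.3,0,-0.2,0,0.2,0],[0.1,0,0,0,0,0]]])

```text
t: 4.5
tcp_pos: [0.5508, 0.1487, 0.0448]
tool_rot: [-0.207, 1.554, 0.227]
contact_force: [-0.9, 1.0, -0.2]
width: 0.0002
```

Run:
```python
from h import *
plan([57,47,37,27,17,7])
```

```text
t 4.5 [0.5508 0.1487 0.0448] rot [ 0.15  0.07 -0.12] f [-0.9  1.  -0.2]
57 [0.551 0.143 0.042] [ 0.09 -0.18 -0.02]
47 [0.566 0.138 0.042] [ 0.   -0.3   0.41]
37 [0.579 0.13  0.042] [ 0.   -0.38  0.36]
27 [0.591 0.119 0.042] [ 0.   -0.45  0.29]
17 [0.601 0.106 0.042] [ 0.   -0.52  0.21]
7 [0.608 0.093 0.042] [ 0.   -0.47  0.12]
```

Request:
send_rows(targets=[[[0.1,-0.2,0,0,0,0],[0,-0.3,0.4,0,0,0],[0,-0.4,0.4,0,0,0],[0,-0.45,0.3,0,0,0],[0,-0.5,0.2,0,0,0]]])

```text
t: 4.92
tcp_pos: [0.606, 0.1085, 0.0427]
tool_rot: [-0.21, 1.549, 0.235]
contact_force: [0.6, 0.6, -0.4]
width: 0.0007
```

Run:
```python
from h import *
plan([20,10,0,-10,-20,-30])
p=shot('wrist','w4')
for n in ['pointer_tip','pointer_hub','stand']: print([(x['point'],x['score']) for x in ctrl.tip_of(n,p)[:1]])
```

```text
t 4.92 [0.606  0.1085 0.0427] rot [ 0.22  0.12 -0.14] f [ 0.6  0.6 -0.4]
20 [0.599 0.11  0.042] [ 0.02  0.11 -0.23]
10 [0.606 0.097 0.042] [ 0.   -0.49  0.14]
0 [0.612 0.083 0.042] [ 0.   -0.47  0.06]
-10 [0.615 0.069 0.042] [ 0.   -0.49 -0.02]
-20 [0.616 0.054 0.042] [ 0.   -0.5  -0.11]
-30 [0.614 0.038 0.042] [ 0.   -0.49 -0.21]
[]
[([0.5265, 0.0544, 0.0577], 0.81)]
[([0.5251, 0.0579, -0.0015], 0.82)]
```

View pics/w4.png

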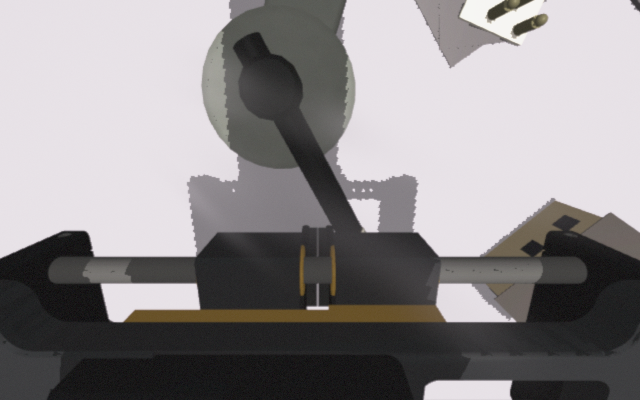

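Run:
```python
from h import *
o,q,R=st()
p=shot('scene','s4'); im=cv2.imread('pics/s4.png')
a=cv2.resize(im[120:270,270:470],(800,600),interpolation=cv2.INTER_CUBIC)
def mk(X,c):
    u=proj(p,X)[0]; cv2.circle(a,(int((u[0]-270+.5)*4),int((u[1]-120+.5)*4)),4,c,-1)
mk(q,(0,0,255)); mk((H[0],H[1],.055),(0,255,0)); mk((.608,.139,.055),(255,0,0))
cv2.imwrite('pics/s4c.png',a)
w=ctrl.get_image('wrist'); print(proj(w,q),proj(w,q+[0,0,.02]),proj(w,(.608,.139,.055)))
```

```text
[[315.51637545 226.57155146]] [[315.79364476 238.44809552]] [[358.0072454  250.21232928]]
```

View pics/s4c.png

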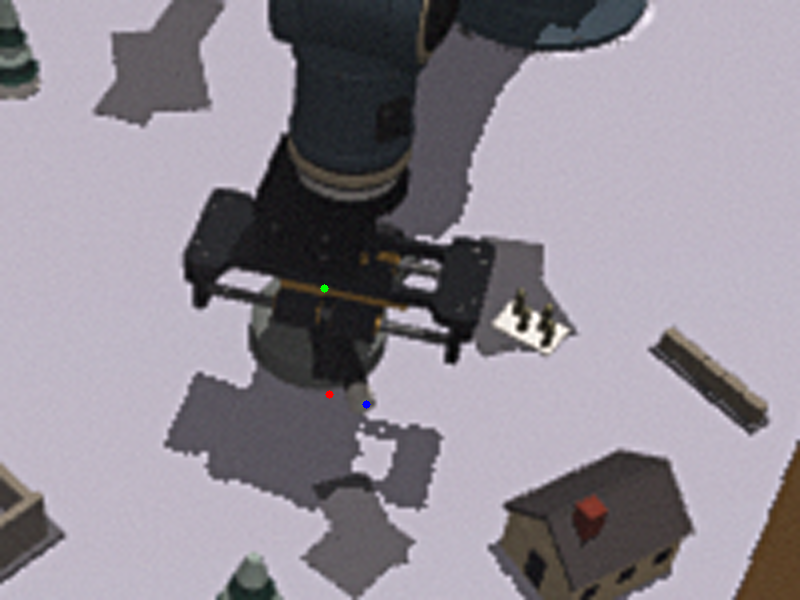

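Run:
```python
from h import *
o,q,R=st(); print(q,R.round(3))
p=shot('scene','s5'); im=cv2.imread('pics/s5.png')
k=10;x0,y0=325,180
a=cv2.resize(im[y0:y0+60,x0:x0+75],None,fx=k,fy=k,interpolation=cv2.INTER_CUBIC)
a=np.clip(255*(a/255.)**.5,0,255).astype(np.uint8)
def mk(X,c):
    u=proj(p,X)[0]; cv2.circle(a,(int((u[0]-x0+.5)*k),int((u[1]-y0+.5)*k)),4,c,-1)
for dz in (0,.01,.02,.03,.04): mk(q+[0,0,dz],(0,0,255))
mk((H[0],H[1],.055),(0,255,0)); mk((.608,.139,.055),(255,0,0))
cv2.imwrite('pics/s5c.png',a)
```

```text
[0.60359234 0.10950399 0.04233031] [[ 0.005 -0.28   0.96 ]
 [ 0.017  0.96   0.28 ]
 [-1.     0.015  0.01 ]]
```

View pics/s5c.png

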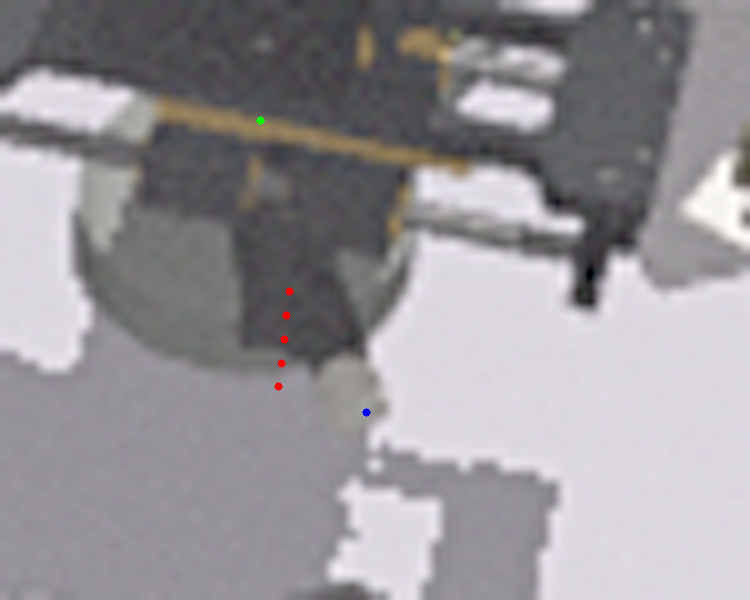

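Run:
```python
from h import *
o,q,R=st()
p=shot('wrist','w5'); im=cv2.imread('pics/w5.png')
C=-cv2.Rodrigues(np.array(p['rvec'],float))[0].T@np.array(p['tvec'],float).ravel(); print('cam',C,'tool frame',R.T@(C-q))
a=im.copy()
for z in (.028,.008,.048):
  X=[(H[0]+.052*np.cos(t),H[1]+.052*np.sin(t),z) for t in np.linspace(0,6.28,80)]
  for u in proj(p,X): cv2.circle(a,(int(u[0]),int(u[1])),0,(0,0,255) if z==.028 else (255,0,0),-1)
for y in (-.015,0,.015):
  for z in (-.0095,0,.0095):
    for x in (0,-.02):
      u=proj(p,q+R@np.array([x,y,z]))[0]; cv2.circle(a,(int(u[0]),int(u[1])),1,(0,255,0) if x==0 else (0,255,255),-1)
cv2.imwrite('pics/w5c.png',cv2.resize(a[0:330,130:530],(800,660))[:600])
```

```text
cam [0.53136323 0.08589621 0.23002656] tool frame [-0.18842018  0.00023471 -0.07409462]
```

View pics/w5c.png

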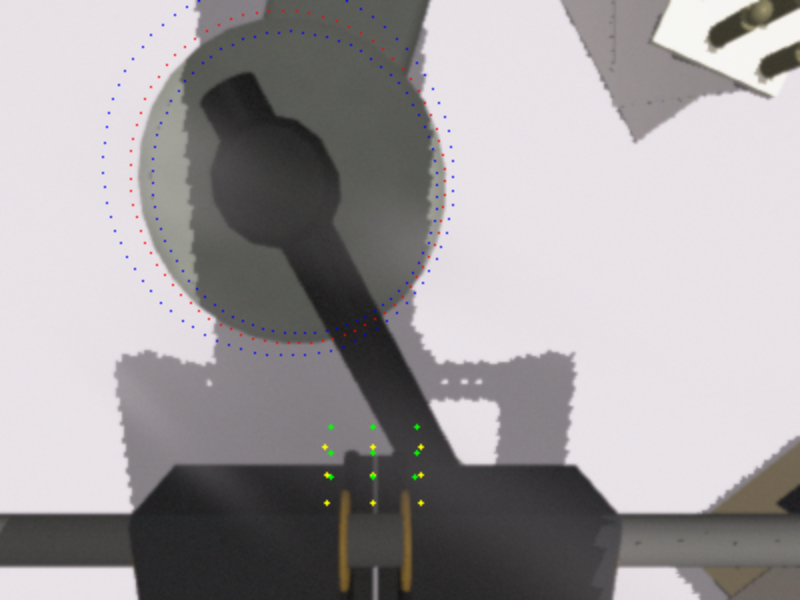

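Request:
send_rows(targets=[[[-1,0,0,0,0,0],[-0.2,0.5,-0.4,0,0,0],[0,0.8,-0.8,0,0,0],[0,0.4,-0.6,0,0,0],[0,0,0,0,0,0]]])

```text
t: 5.73
tcp_pos: [0.5336, 0.1464, 0.0798]
tool_rot: [-0.212, 1.551, 0.239]
contact_force: [0.0, -0.0, -0.0]
width: 0.0003
```

Run:
```python
from h import *
plan([65],z=.022)
```

```text
t 5.73 [0.5336 0.1464 0.0798] rot [ 0.26  0.1  -0.16] f [ 0. -0. -0.]
65 [0.54  0.146 0.022] [ 1.93 -0.07  0.2 ]
```

Request:
send_rows(targets=[[[0.8,0.1,0.2,0,0.1,-0.1],[0.6,0.1,0.1,0,0,0],[0.4,0,0,0,0,0],[0.2,0,0,0,0,0],[0,0,0,0,0,0]]])

```text
t: 6.15
tcp_pos: [0.5417, 0.1598, 0.0206]
tool_rot: [-0.226, 1.553, 0.237]
contact_force: [0.4, 0.2, 0.5]
width: 0.0005
```

Run:
```python
from h import *
plan([55,45,35,25,15],z=.022)
o,q,R=st()
p=shot('scene','s6'); im=cv2.imread('pics/s6.png')
k=10;x0,y0=325,170
a=cv2.resize(im[y0:y0+60,x0:x0+75],None,fx=k,fy=k,interpolation=cv2.INTER_CUBIC)
a=np.clip(255*(a/255.)**.5,0,255).astype(np.uint8)
def mk(X,c):
    u=proj(p,X)[0]; cv2.circle(a,(int((u[0]-x0+.5)*k),int((u[1]-y0+.5)*k)),4,c,-1)
for dz in (0,.01,.02,.03,.04): mk(q+[0,0,dz],(0,0,255))
mk((H[0],H[1],.055),(0,255,0)); mk((.608,.139,.055),(255,0,0))
cv2.imwrite('pics/s6c.png',a); shot('wrist','w6')
```

```text
t 6.15 [0.5417 0.1598 0.0206] rot [ 0.33  0.07 -0.06] f [0.4 0.2 0.5]
55 [0.554 0.143 0.022] [-0.05 -0.66  0.26]
45 [0.569 0.137 0.022] [ 0.   -0.31  0.41]
35 [0.582 0.128 0.022] [ 0.   -0.4   0.35]
25 [0.594 0.117 0.022] [ 0.   -0.47  0.28]
15 [0.603 0.103 0.022] [ 0.   -0.53  0.19]
```

View pics/s6c.png

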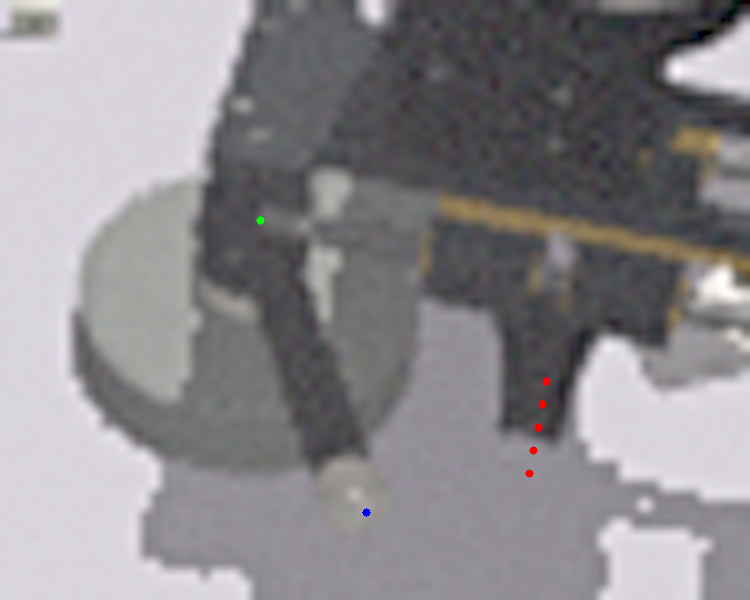

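View pics/w6.png

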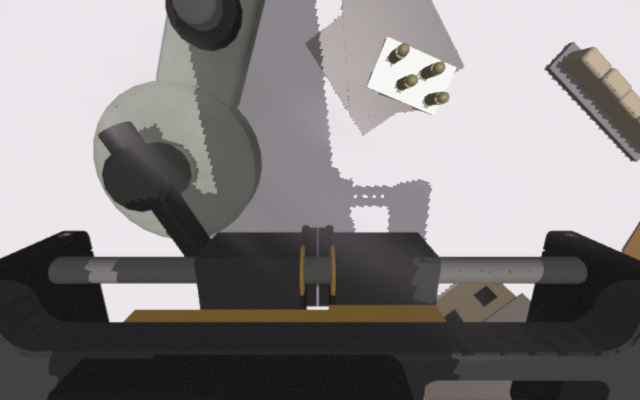

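```bash
sed -i 's/\.015\*abs/.010*abs/' h.py
python3 - <<'E'
from h import *
plan([55,45,35,25,15,5],z=.017)
E
```

```text
t 6.25 [0.5425 0.1598 0.0219] rot [ 0.33  0.09 -0.06] f [-0.4  1.   0.6]
55 [0.558 0.14  0.017] [ 0.16 -0.75  0.32]
45 [0.572 0.134 0.017] [ 0.   -0.34  0.4 ]
35 [0.584 0.124 0.017] [ 0.   -0.42  0.33]
25 [0.596 0.112 0.017] [ 0.   -0.48  0.25]
15 [0.604 0.098 0.017] [ 0.   -0.53  0.16]
5 [0.61  0.085 0.017] [ 0.   -0.45  0.07]
```

Request:
send_rows(targets=[[[0.2,-0.7,0.3,0,0,0],[0,-0.3,0.4,0,0,0],[0,-0.4,0.3,0,0,0]]])

```text
t: 6.5
tcp_pos: [0.5834, 0.1311, 0.0181]
tool_rot: [-0.227, 1.549, 0.244]
contact_force: [-2.2, 1.2, -0.7]
width: 0.0005
```

Run:
```python
from h import *
plan([35,25,15,5,-5,-15,-25],z=.017)
p=shot('scene','s7'); im=cv2.imread('pics/s7.png')
cv2.imwrite('pics/s7c.png',cv2.resize(im[150:250,300:420],None,fx=6,fy=6))
```

```text
t 6.5 [0.5834 0.1311 0.0181] rot [ 0.39  0.1  -0.09] f [-2.2  1.2 -0.7]
35 [0.584 0.124 0.017] [ 0.04 -0.24 -0.02]
25 [0.596 0.112 0.017] [ 0.   -0.48  0.25]
15 [0.604 0.098 0.017] [ 0.   -0.53  0.16]
5 [0.61  0.085 0.017] [ 0.   -0.45  0.07]
-5 [0.614 0.072 0.017] [ 0.   -0.47 -0.  ]
-15 [0.615 0.057 0.017] [ 0.   -0.48 -0.08]
-25 [0.613 0.042 0.017] [ 0.   -0.47 -0.17]
```

View pics/s7c.png

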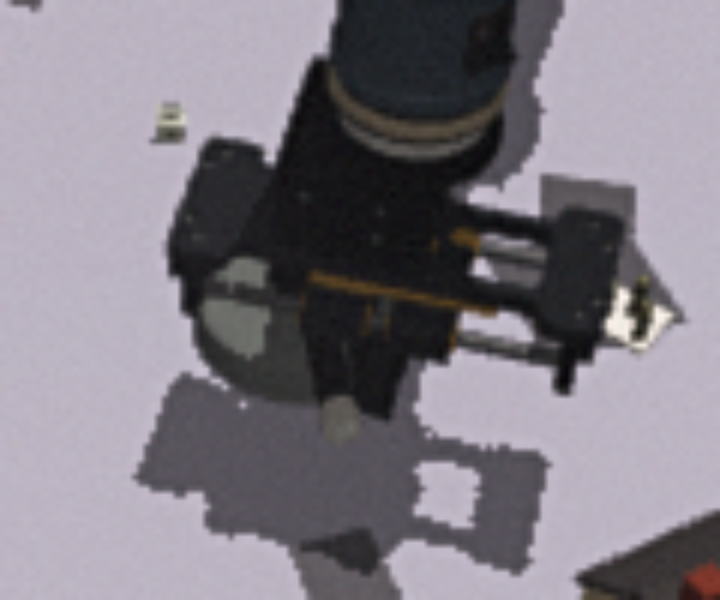

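The finger is now beside the arm's nose (nose at about 340,415), on the counter-clockwise side, and in contact. I'll carry on round the arc.

Request:
send_rows(targets=[[[0,-0.3,0,0,0,0],[0,-0.5,0.25,0,0,0],[0,-0.5,0.15,0,0,0],[0,-0.45,0.05,0,0,0],[0,-0.5,0,0,0,0]]])

```text
t: 6.97
tcp_pos: [0.6193, 0.0665, 0.02]
tool_rot: [-0.226, 1.546, 0.244]
contact_force: [-0.4, 1.2, 0.5]
width: 0.0004
```

Run:
```python
from h import *
plan([5,-5,-15,-25,-35,-45,-55],z=.017)
p=shot('scene','s8'); im=cv2.imread('pics/s8.png')
cv2.imwrite('pics/s8c.png',cv2.resize(im[150:250,300:420],None,fx=6,fy=6))
```

```text
t 6.97 [0.6193 0.0665 0.02  ] rot [ 0.38  0.13 -0.09] f [-0.4  1.2  0.5]
5 [0.61  0.085 0.017] [ 0.1   0.69 -0.14]
-5 [0.614 0.072 0.017] [ 0.   -0.47 -0.  ]
-15 [0.615 0.057 0.017] [ 0.   -0.48 -0.08]
-25 [0.613 0.042 0.017] [ 0.   -0.47 -0.17]
-35 [0.609 0.027 0.017] [ 0.   -0.44 -0.26]
-45 [0.602 0.013 0.017] [ 0.   -0.4  -0.34]
-55 [0.593 0.    0.017] [ 0.   -0.33 -0.42]
```

View pics/s8c.png

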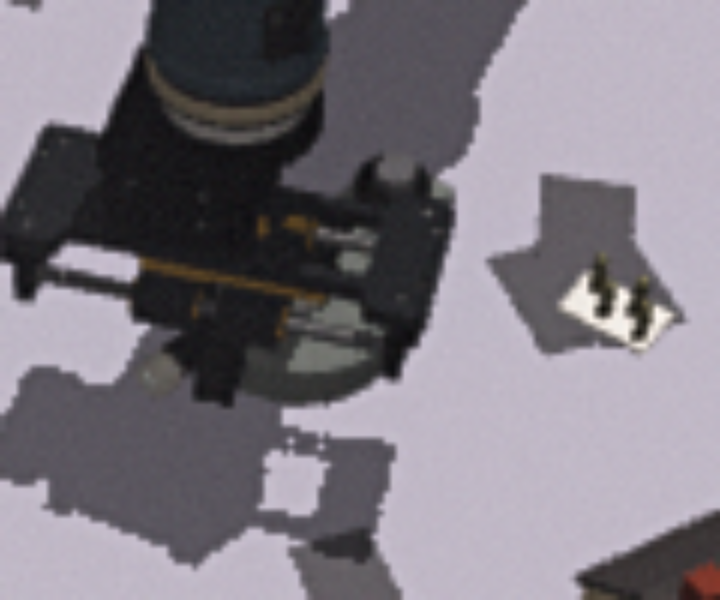

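Request:
send_rows(targets=[[[0.05,-0.5,-0.25,0.1,0.1,0],[0.05,-0.45,-0.2,0.1,0,0],[0,-0.45,-0.25,0,0,0],[0,-0.4,-0.3,0,0,0]]])

```text
t: 7.35
tcp_pos: [0.6074, 0.0014, 0.0175]
tool_rot: [-0.21, 1.554, 0.224]
contact_force: [1.0, 0.8, 0.0]
width: 0.0003
```

Run:
```python
from h import *
plan([-35,-45,-55,-60,-65,-70],z=.017)
p=shot('scene','s9'); im=cv2.imread('pics/s9.png')
cv2.imwrite('pics/s9c.png',cv2.resize(im[130:230,280:400],None,fx=6,fy=6))
print([(x['point'],x['score']) for x in ctrl.tip_of('pointer_tip',p)[:2]])
```

```text
t 7.35 [0.6074 0.0014 0.0175] rot [ 0.15  0.07 -0.08] f [1.  0.8 0. ]
-35 [0.609 0.027 0.017] [0.02 0.82 0.29]
-45 [0.602 0.013 0.017] [ 0.   -0.4  -0.34]
-55 [0.593 0.    0.017] [ 0.   -0.33 -0.42]
-60 [ 0.587 -0.005  0.017] [ 0.   -0.14 -0.24]
-65 [ 0.581 -0.011  0.017] [ 0.   -0.11 -0.25]
-70 [ 0.574 -0.015  0.017] [ 0.   -0.09 -0.26]
[]
```

View pics/s9c.png

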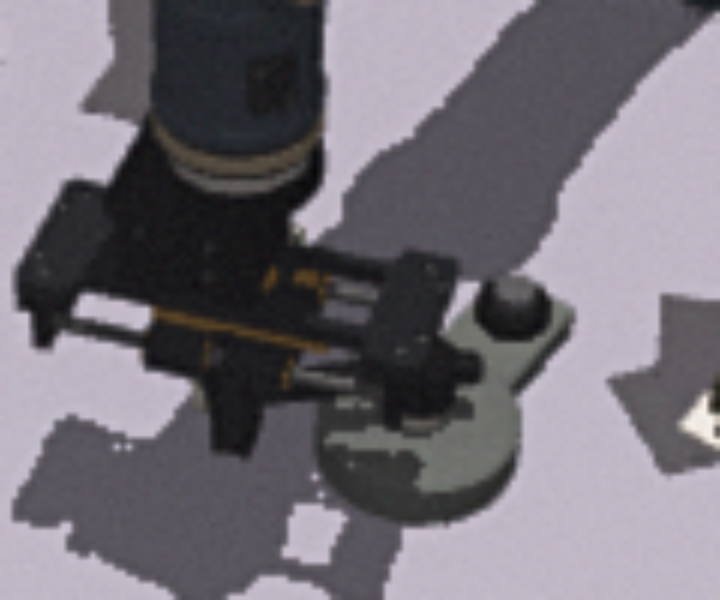

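Run:
```python
from h import *
p=shot('wrist','w9')
```

View pics/w9.png

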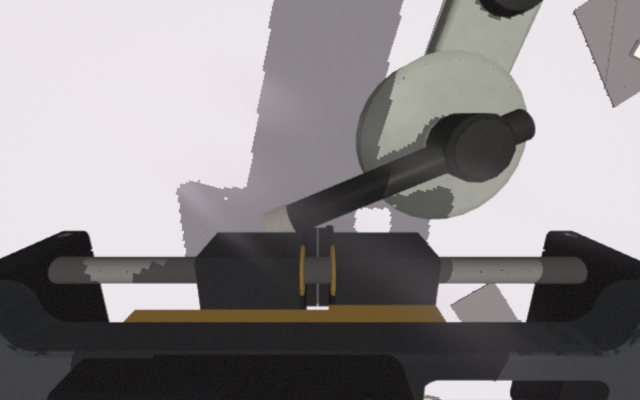

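```bash
cat >> h.py <<'E'
def ang(p,u,v):
    a=ray(p,u,.055);b=ray(p,v,.055); d=b-a; print(a.round(4),b.round(4),'angle',np.degrees(np.arctan2(d[1],d[0])).round(1))
E
python3 - <<'E'
from h import *
p=ctrl.get_image('wrist')
ang(p,(438,161),(292,217)); ang(p,(520,126),(292,217))
print(ray(p,(478,146),.069))
E
```

```text
[0.5395 0.0482 0.055 ] [ 0.5907 -0.0185  0.055 ] angle -52.5
[0.5113 0.0819 0.055 ] [ 0.5907 -0.0185  0.055 ] angle -51.7
[0.52724946 0.05732655 0.069     ]
```

Run:
```python
from h import *
plan([-58,-64,-70,-74,-76.6],z=.017,r=.092)
```

```text
t 7.55 [0.6073 0.0023 0.0175] rot [ 0.14  0.07 -0.08] f [ 0.1 -0.1 -0.5]
-58 [ 0.593 -0.009  0.017] [ 0.02 -0.25 -0.55]
-64 [ 0.585 -0.016  0.017] [ 0.   -0.15 -0.32]
-70 [ 0.576 -0.022  0.017] [ 0.   -0.12 -0.34]
-74 [ 0.57  -0.025  0.017] [ 0.   -0.06 -0.23]
-76.6 [ 0.566 -0.027  0.017] [ 0.   -0.03 -0.14]
```

Request:
send_rows(targets=[[[0,-0.25,-0.4,0,0,0],[0,-0.15,-0.35,0,0,0],[0,-0.1,-0.3,0,0,0],[0,0,-0.1,0,0,0],[0,0,0,0,0,0]]])

```text
t: 7.97
tcp_pos: [0.5761, -0.02, 0.0175]
tool_rot: [-0.212, 1.551, 0.229]
contact_force: [0.3, 0.5, 0.1]
width: 0.0005
```

Run:
```python
from h import *
plan([-70,-74,-76.6],z=.017,r=.092)
p=shot('wrist','w10')
```

```text
t 7.97 [ 0.5761 -0.02    0.0175] rot [ 0.2   0.1  -0.09] f [0.3 0.5 0.1]
-70 [ 0.576 -0.022  0.017] [ 0.02 -0.06 -0.02]
-74 [ 0.57  -0.025  0.017] [ 0.   -0.06 -0.23]
-76.6 [ 0.566 -0.027  0.017] [ 0.   -0.03 -0.14]
```

View pics/w10.png

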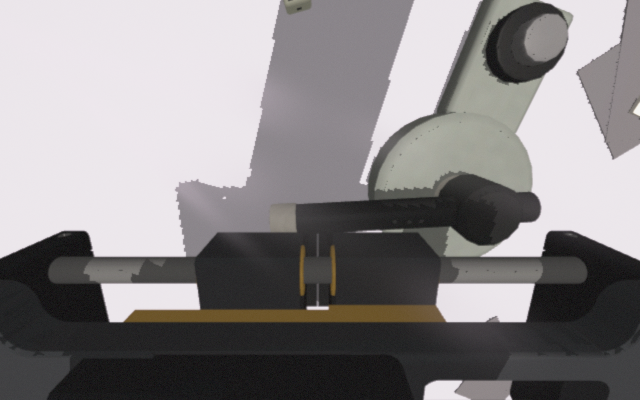

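Run:
```python
from h import *
p=ctrl.get_image('wrist')
ang(p,(440,210),(290,218)); ang(p,(532,206),(290,218)); ang(p,(532,206),(275,219))
c=ctrl.tip_of('chapel',p); print([(x['point'],x['score']) for x in c[:1]])
print(np.degrees(np.arctan2(-.318-H[1],.617-H[0])))
```

```text
[0.5337 0.0386 0.055 ] [ 0.5612 -0.0403  0.055 ] angle -70.8
[0.5174 0.0871 0.055 ] [ 0.5612 -0.0403  0.055 ] angle -71.0
[0.5174 0.0871 0.055 ] [ 0.564  -0.0482  0.055 ] angle -71.0
[]
-76.53885169257704
```

Request:
send_rows(targets=[[[0,0,-0.15,0,0,0],[0,0,-0.12,0,0,0],[0,0,0,0,0,0]]])

```text
t: 8.37
tcp_pos: [0.5701, -0.0211, 0.0175]
tool_rot: [-0.214, 1.549, 0.231]
contact_force: [-0.2, 0.5, 0.2]
width: 0.0003
```

Run:
```python
from h import *
plan([-74,-76.6],z=.017,r=.092)
p=shot('wrist','w11')
```

```text
t 8.37 [ 0.5701 -0.0211  0.0175] rot [ 0.22  0.12 -0.09] f [-0.2  0.5  0.2]
-74 [ 0.57  -0.025  0.017] [ 0.02 -0.14 -0.05]
-76.6 [ 0.566 -0.027  0.017] [ 0.   -0.03 -0.14]
```

View pics/w11.png

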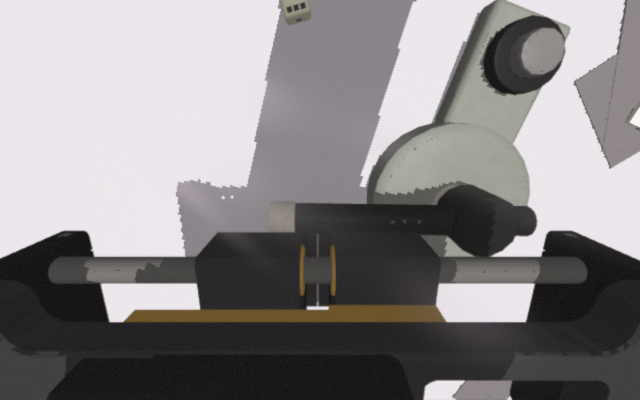

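Request:
send_rows(targets=[[[0,0,-0.1,0,0,0],[0,0,-0.03,0,0,0],[0,0,0,0,0,0]]])

```text
t: 8.67
tcp_pos: [0.5668, -0.0219, 0.0175]
tool_rot: [-0.214, 1.548, 0.231]
contact_force: [1.0, 0.4, 0.1]
width: 0.0005
```

Run:
```python
from h import *
p=shot('wrist','w12'); o,q,R=st(); print(q,o['t'])
```

```text
[ 0.56681087 -0.02188859  0.01749464] 8.7167
```

View pics/w12.png

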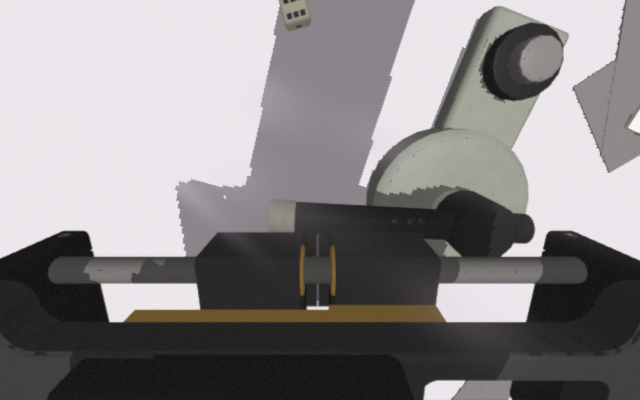

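Run:
```python
from h import *
p=ctrl.get_image('wrist')
ang(p,(440,223),(290,217)); ang(p,(528,228),(285,217))
```

```text
[0.5311 0.0397 0.055 ] [ 0.551  -0.0424  0.055 ] angle -76.3
[0.52   0.0891 0.055 ] [ 0.5518 -0.0451  0.055 ] angle -76.7
```

Request:
send_rows(targets=[[[0,0,0.3,0,0,0],[-0.3,0,0.7,0,0,0],[-1,0,0.5,0,0,0],[-1,0,0.5,0,0,0],[-1,0,0.5,0,0,0]]])

```text
t: 9.18
tcp_pos: [0.6326, -0.0018, 0.1119]
tool_rot: [-0.212, 1.571, 0.232]
contact_force: [1.6, -0.8, -0.1]
width: 0.0004
```

Request:
send_rows(targets=[[[-1,0,1,0,0,0],[-1,0,1,0,0,0],[-0.5,0,1,0,0,0],[0,0,1,0,0,0],[0,0,1,0,0,0]]])

```text
t: 9.6
tcp_pos: [0.7849, 0.0408, 0.1992]
tool_rot: [-0.211, 1.558, 0.23]
contact_force: [0.2, 0.9, -0.4]
width: 0.0008
```

Run:
```python
from h import *
p=shot('scene','s13'); o,q,R=st(); print(q,o['t'])
pt=shot('top','t13');w=shot('wrist','w13')
for nm,P in (('s',p),('t',pt),('w',w)):
  for n in ['pointer_tip','pointer_hub','chapel','fire_top','stand']: print(nm,n,[(np.round(x['point'],3).tolist(),round(x['score'],2)) for x in ctrl.tip_of(n,P)[:1]])
```

```text
[0.78996436 0.04394998 0.1975932 ] 9.65
s pointer_tip []
s pointer_hub [([0.531, 0.063, 0.055], 0.83)]
s chapel [([0.615, -0.321, 0.001], 0.57)]
s fire_top [([0.439, 0.06, 0.042], 0.37)]
s stand [([0.617, -0.32, 0.0], 0.7)]
t pointer_tip []
t pointer_hub [([0.41, -0.324, -0.004], 0.33)]
t chapel []
t fire_top []
t stand []
w pointer_tip []
w pointer_hub []
w chapel [([0.771, -0.21, -0.002], 0.3)]
w fire_top []
w stand []
```

View pics/t13.png

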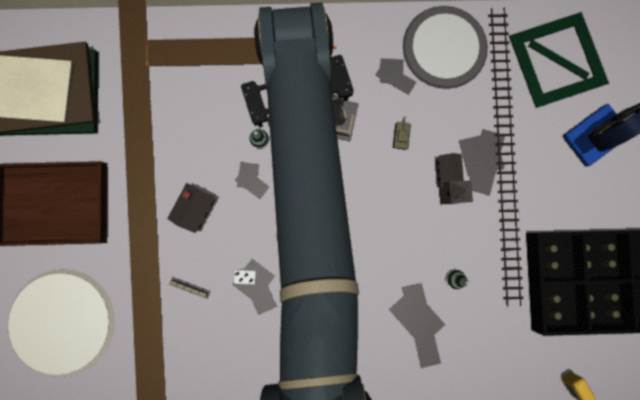

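View pics/w13.png

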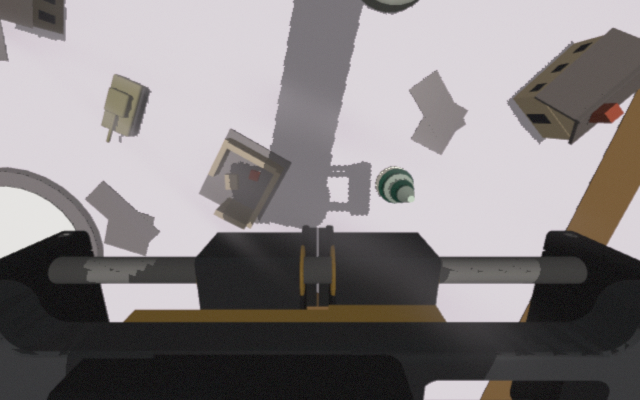

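View pics/s13.png

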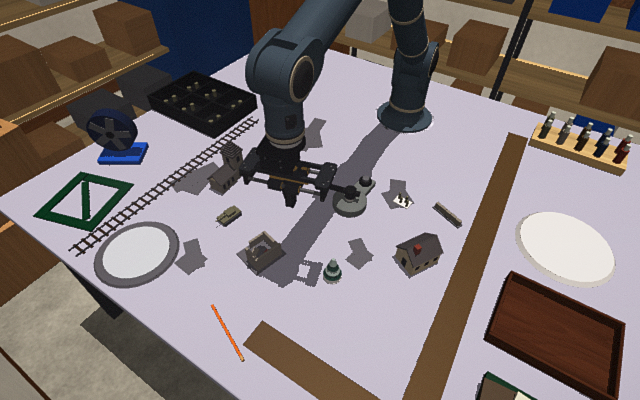

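Request:
send_rows(targets=[[[0,1,-0.8,0,0,0],[0,1,-0.8,0,0,0],[0,1,-0.8,0,0,0],[0,1,-0.8,0,0,0],[0,1,-0.8,0,0,0]]])

```text
t: 10.92
tcp_pos: [0.6265, 0.1443, 0.1941]
tool_rot: [-0.205, 1.56, 0.212]
contact_force: [0.9, 0.8, -0.9]
width: 0.0007
```

Request:
send_rows(targets=[[[0,1,-1,0,0,0],[0,1,-1,0,0,0],[0,1,-1,0,0,0],[0,0.5,-1,0,0,0],[0,0,-0.5,0,0,0]]])

```text
t: 11.33
tcp_pos: [0.4632, 0.2162, 0.195]
tool_rot: [-0.21, 1.559, 0.224]
contact_force: [-0.2, 0.2, -0.0]
width: 0.0004
```

Run:
```python
from h import *
p=shot('scene','s14'); o,q,R=st(); print(q,o['t'])
pt=shot('top','t14')
for nm,P in (('s',p),('t',pt)):
  for n in ['pointer_tip','pointer_hub','chapel','fire_top','stand']: print(nm,n,[(np.round(x['point'],3).tolist(),round(x['score'],2)) for x in ctrl.tip_of(n,P)[:1]])
im=cv2.imread('pics/t14.png')
a=im[130:280,270:490]
a=cv2.resize(a,None,fx=3.6,fy=3.6,interpolation=cv2.INTER_CUBIC)
for X,c in [((H[0],H[1],.055),(0,255,0)),((.617,-.319,.055),(0,0,255)),((.617,-.319,.137),(0,0,255))]:
  u=(proj(pt,X)[0]-[270,130]+.5)*3.6; cv2.circle(a,(int(u[0]),int(u[1])),2,c,-1)
cv2.imwrite('pics/t14c.png',a)
```

```text
[0.4616245  0.21471802 0.19504055] 11.3833
s pointer_tip [([0.554, -0.056, 0.054], 0.57)]
s pointer_hub [([0.53, 0.062, 0.052], 0.58)]
s chapel [([0.618, -0.323, 0.001], 0.69)]
s fire_top [([0.438, 0.061, 0.043], 0.51)]
s stand [([0.528, 0.058, -0.002], 0.69)]
t pointer_tip [([0.554, -0.052, 0.053], 0.59)]
t pointer_hub [([0.526, 0.062, 0.056], 0.69)]
t chapel [([0.62, -0.316, -0.002], 0.62)]
t fire_top [([0.435, 0.063, 0.042], 0.43)]
t stand [([0.526, 0.058, 0.002], 0.94)]
```

View pics/t14c.png

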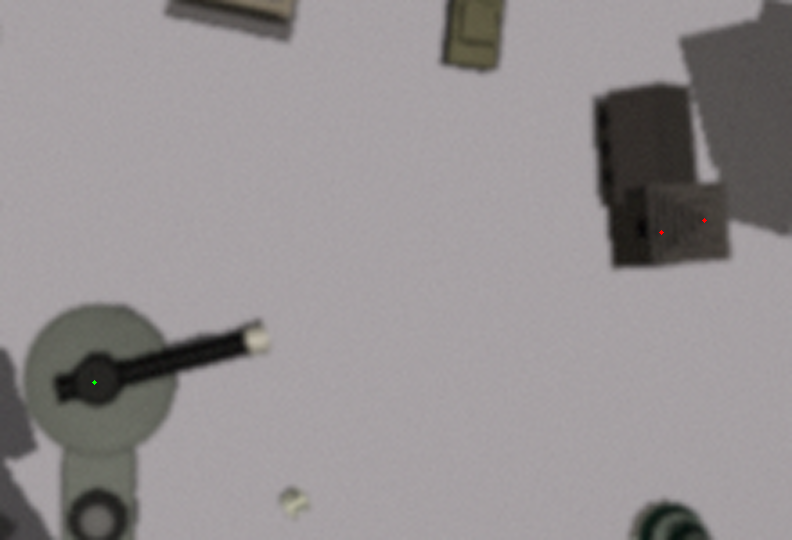

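Run:
```python
from h import *
for cam,box in (('top',(306,339,218,246)),):
    p=ctrl.get_image(cam); g=p['image'].astype(float).mean(2)
    # ray-project the pixels of the arm: dark, beyond hub, to z=.055
    P=[];W=[]
    for v in range(215,250):
        for u in range(304,338):
            X=ray(p,(u,v),.055); r=np.hypot(*(X[:2]-H))
            if .03<r<.098 and X[1]<.04 and g[v,u]<60: P.append(X[:2]);W.append(60-g[v,u])
    P=np.array(P);W=np.array(W);m=np.average(P,axis=0,weights=W)
    C=((P-m).T*W)@(P-m); d=np.linalg.eigh(C)[1][:,1]; d*=np.sign(-d[1])
    print(len(P),m,np.degrees(np.arctan2(d[1],d[0])))
    T=np.array([.617,-.319]); print('hub off',np.cross(d,H-m),'tower off',np.cross(d,T-m))
    for n in ('chapel',):
        print([x['point'] for x in ctrl.tip_of(n,p)[:1]])
    print(ray(p,(270+97/3.6-.5,130+519/3.6-.5),.042), ray(p,(270+97/3.6-.5,130+378/3.6-.5),.069))
```

```text
197 [ 0.54255059 -0.00268713] -76.66232655112759
hub off -0.0011312658804529824 tower off -0.0005287707268440411
[[0.6169, -0.3141, -0.001]]
[0.43712438 0.05901137 0.042     ] [0.5299723  0.05610172 0.069     ]<stdin>:13: DeprecationWarning: Arrays of 2-dimensional vectors are deprecated. Use arrays of 3-dimensional vectors instead. (deprecated in NumPy 2.0)
```

Run:
```python
from h import *
o,q,R=st(); print(q,o['t'],rel((.436,.059,.1)).round(2), (cv2.Rodrigues(R.T@yawR(15))[0].ravel()/.1).round(2))
```

```text
[0.46818687 0.21287596 0.19471894] 12.0333 [ 3.12 -4.68 -2.41] [ 0.08  0.03 -0.07]
```

Request:
send_rows(targets=[[[0,-1,-0.5,0,0,0],[0,-1,-0.5,0,0,0],[0,-1,-0.5,0,0,0],[0,-1,-0.5,0,0,0],[0,-0.7,-0.4,0,0,0]]])

```text
t: 12.45
tcp_pos: [0.4374, 0.0597, 0.1928]
tool_rot: [-0.214, 1.554, 0.231]
contact_force: [-0.5, -0.3, -0.0]
width: 0.0006
```

Request:
send_rows(targets=[[[0,0,0,0,0,0],[0.7,0,0,0,0,0],[0.8,0,0,0,0,0],[0.6,0,0,0,0,0],[0,0,0,0,0,0]]])

```text
t: 12.87
tcp_pos: [0.439, 0.0541, 0.1301]
tool_rot: [-0.204, 1.549, 0.22]
contact_force: [-0.1, 0.5, 0.1]
width: 0.0005
```

Run:
```python
from h import *
o,q,R=st(); print(q,o['t'],rel((.436,.059,.055)).round(2), (cv2.Rodrigues(R.T@yawR(15))[0].ravel()/.1).round(2))
```

```text
[0.43896962 0.05409217 0.13011959] 12.8667 [ 2.5   0.16 -0.08] [ 0.08  0.13 -0.09]
```

Request:
send_rows(targets=[[[0.8,0.1,-0.1,0,0.1,0],[0.8,0.1,0,0,0,0],[0.6,0,0,0,0,0],[0,0,0,0,0,0]]])

```text
t: 13.2
tcp_pos: [0.4385, 0.0625, 0.0651]
tool_rot: [-0.205, 1.553, 0.221]
contact_force: [0.6, -0.2, -0.6]
width: 0.0007
```

Run:
```python
from h import *
o,q,R=st(); print(q,o['t'],rel((.436,.059,.035)).round(2), (cv2.Rodrigues(R.T@yawR(15))[0].ravel()/.1).round(2))
p=shot('scene','s15'); im=cv2.imread('pics/s15.png')
k=8;x0,y0=315,140
a=cv2.resize(im[y0:y0+75,x0:x0+100],None,fx=k,fy=k,interpolation=cv2.INTER_CUBIC)
a=np.clip(255*(a/255.)**.5,0,255).astype(np.uint8)
def mk(X,c):
    u=proj(p,X)[0]; cv2.circle(a,(int((u[0]-x0+.5)*k),int((u[1]-y0+.5)*k)),3,c,-1)
for dz in (0,.01,.02,.03): mk(q+[0,0,dz],(0,0,255))
mk((.436,.059,.042),(0,255,0))
cv2.imwrite('pics/s15c.png',a); shot('wrist','w15')
```

```text
[0.43852559 0.06249183 0.06512142] 13.2 [ 1.   -0.1  -0.12] [ 0.1   0.09 -0.09]
```

View pics/s15c.png

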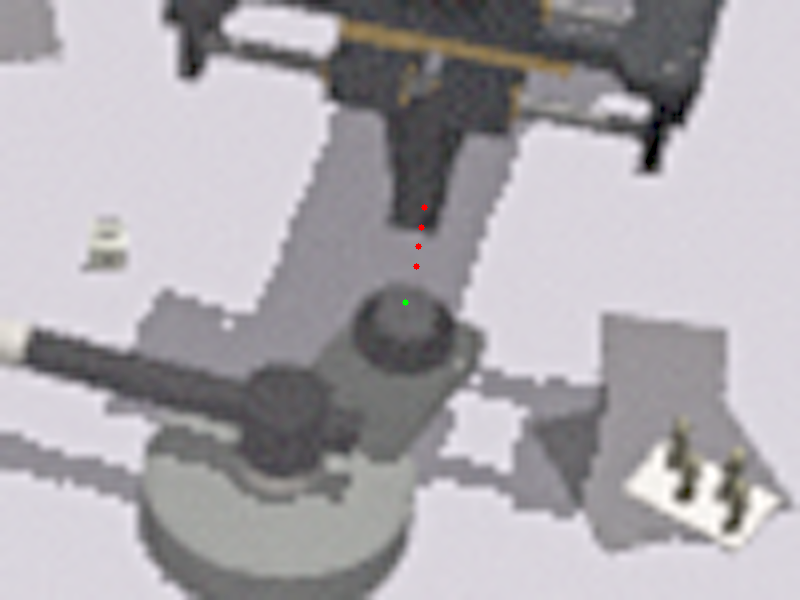

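View pics/w15.png

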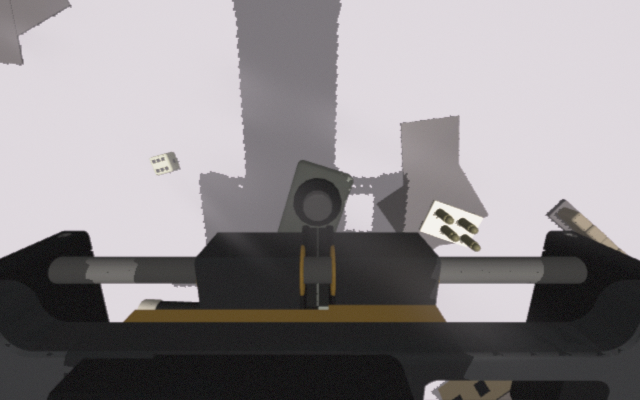

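Run:
```python
from h import *
p=ctrl.get_image('wrist'); print(ray(p,(318,204),.042), proj(p,(.436,.059,.042)))
o,q,R=st(); print(q,rel((.436,.060,.028)).round(2),(cv2.Rodrigues(R.T@yawR(15))[0].ravel()/.1).round(2))
```

```text
[0.43253387 0.06153561 0.042     ] [[313.69601445 207.23918244]]
[0.44131025 0.06264348 0.06814191] [ 1.33 -0.05 -0.21] [ 0.09  0.16 -0.09]
```

Request:
send_rows(targets=[[[0.5,-0.05,-0.15,0,0.1,0],[0.4,0,-0.1,0,0.1,0],[0.3,0,0,0,0,0],[0,0,0,0,0,0]]])

```text
t: 13.68
tcp_pos: [0.4402, 0.0609, 0.0361]
tool_rot: [-0.205, 1.554, 0.22]
contact_force: [-1.2, 0.6, -0.2]
width: 0.0006
```

Run:
```python
from h import *
o,q,R=st(); print(q,o['t'],o['contact_force'],rel((.435,.060,.022)).round(2), (cv2.Rodrigues(R.T@yawR(15))[0].ravel()/.1).round(2))
```

```text
[0.44015766 0.06092753 0.03611419] 13.6833 [-1.23096012  0.59540404 -0.18338417] [ 0.47  0.01 -0.18] [ 0.09  0.07 -0.09]
```

Request:
send_rows(targets=[[[0,0,-0.25,0,0,0],[0.15,0,-0.05,0,0,0],[0.15,0,0,0,0,0],[0,0,0,0,0,0]]])

```text
t: 14.02
tcp_pos: [0.4318, 0.0587, 0.0277]
tool_rot: [-0.205, 1.551, 0.22]
contact_force: [-1.1, -0.2, -0.1]
width: 0.0002
```

Run:
```python
from h import *
o,q,R=st(); print(q,o['t'],o['contact_force'],rel((.435,.060,.022)).round(2))
p=shot('scene','s16'); im=cv2.imread('pics/s16.png')
k=8;x0,y0=315,140
a=cv2.resize(im[y0:y0+75,x0:x0+100],None,fx=k,fy=k,interpolation=cv2.INTER_CUBIC)
a=np.clip(255*(a/255.)**.5,0,255).astype(np.uint8)
cv2.imwrite('pics/s16c.png',a)
```

```text
[0.43183709 0.05865773 0.02773093] 14.0167 [-1.08280821 -0.21421119 -0.08263732] [0.19 0.01 0.11]
```

View pics/s16c.png

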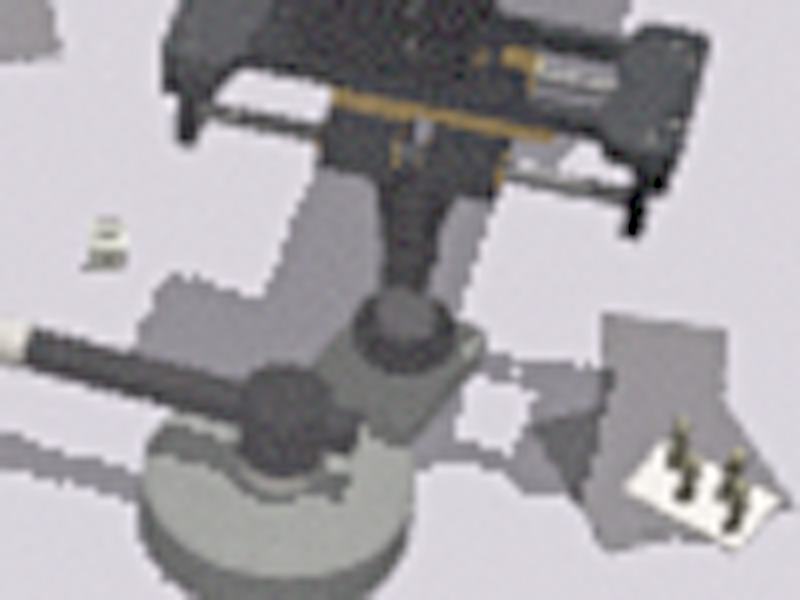

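Request:
send_rows(targets=[[[0,0,0.15,0,0,0],[0,0,0.05,0,0,0],[0,0,0,0,0,0]]])

```text
t: 14.32
tcp_pos: [0.4391, 0.0606, 0.0285]
tool_rot: [-0.204, 1.55, 0.22]
contact_force: [0.8, 0.3, 0.4]
width: 0.0004
```

Request:
send_rows(targets=[[[0.1,0,0,0,0,0],[0.1,0,0,0,0,0],[0,0,0,0,0,0]]])

```text
t: 14.57
tcp_pos: [0.4401, 0.061, 0.0223]
tool_rot: [-0.204, 1.548, 0.221]
contact_force: [-0.4, 0.2, 0.4]
width: 0.0003
```

Run:
```python
from h import *
o,q,R=st(); print(q,o['t'],o['contact_force'],rel((.437,.060,.022)).round(2))
p=shot('scene','s17'); im=cv2.imread('pics/s17.png')
k=16;x0,y0=345,150
a=cv2.resize(im[y0:y0+37,x0:x0+50],None,fx=k,fy=k,interpolation=cv2.INTER_CUBIC)
a=np.clip(255*(a/255.)**.4,0,255).astype(np.uint8)
cv2.imwrite('pics/s17c.png',a)
```

```text
[0.4401171  0.0609519  0.02230419] 14.5667 [-0.35816337  0.16685366  0.44241874] [ 0.01 -0.   -0.11]
```

View pics/s17c.png

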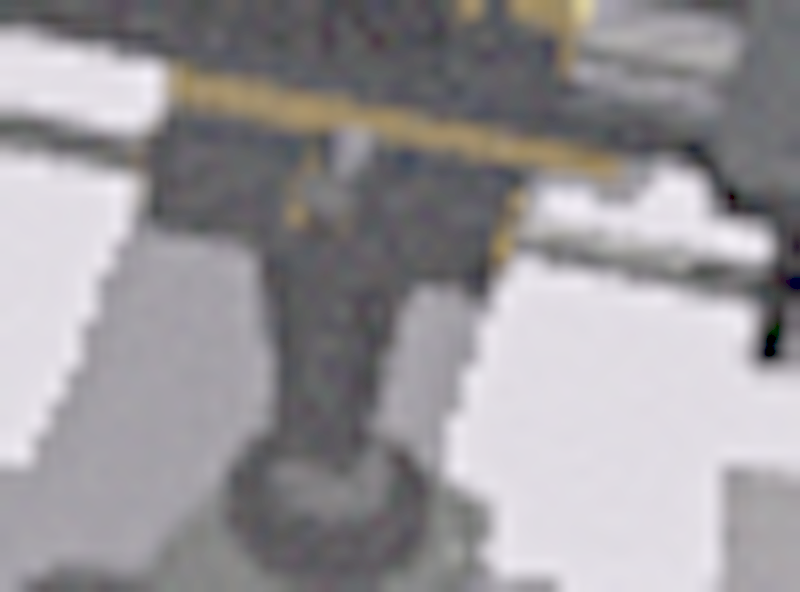

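Request:
send_rows(targets=[[[0.1,0,0,0,0,0],[0.1,0,0,0,0,0],[0,0,0,0,0,0]]])

```text
t: 14.87
tcp_pos: [0.4405, 0.0611, 0.016]
tool_rot: [-0.204, 1.548, 0.221]
contact_force: [1.0, -0.1, 2.3]
width: 0.0007
```

Run:
```python
from h import *
o,q,R=st(); print(q,o['t'],o['contact_force'],o['moment'])
p=shot('scene','s18'); im=cv2.imread('pics/s18.png')
k=16;x0,y0=345,150
a=cv2.resize(im[y0:y0+37,x0:x0+50],None,fx=k,fy=k,interpolation=cv2.INTER_CUBIC)
a=np.clip(255*(a/255.)**.4,0,255).astype(np.uint8)
cv2.imwrite('pics/s18c.png',a)
```

```text
[0.44046269 0.06108728 0.01598386] 14.8667 [ 1.02952108 -0.12285451  2.25314163] [0.02729416 0.03305711 0.01998016]
```

View pics/s18c.png

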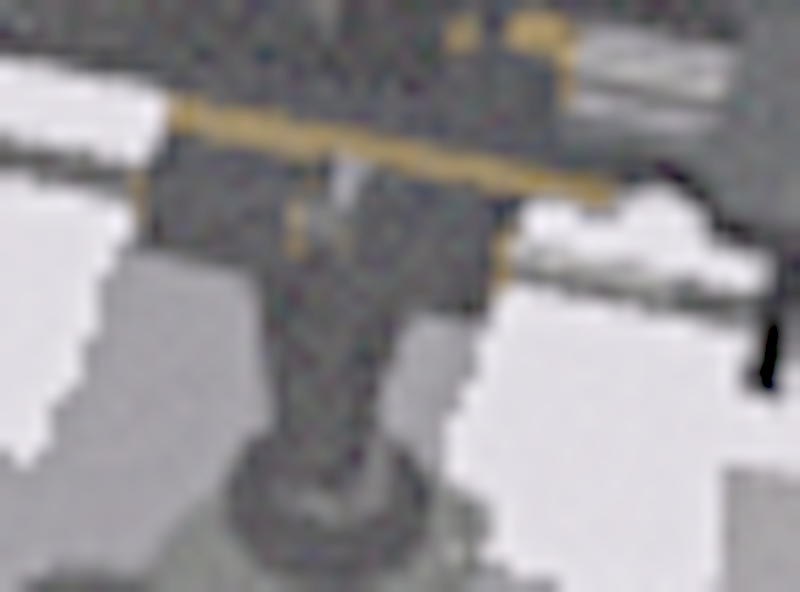

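Request:
send_rows(targets=[[[0.1,0,0,0,0,0],[0.05,0,0,0,0,0],[0,0,0,0,0,0]]])

```text
t: 15.17
tcp_pos: [0.4406, 0.0611, 0.0117]
tool_rot: [-0.204, 1.548, 0.22]
contact_force: [-0.6, -0.5, 4.4]
width: 0.0004
```

Request:
send_rows(targets=[[[0.1,0,0,0,0,0],[0.05,0,0,0,0,0],[0,0,0,0,0,0]]])

```text
t: 15.42
tcp_pos: [0.4406, 0.0611, 0.011]
tool_rot: [-0.203, 1.549, 0.221]
contact_force: [-1.1, -0.3, 4.4]
width: 0.0007
```

Request:
send_rows(targets=[[[0.15,0,0,0,0,0],[0.15,0,0,0,0,0]]])

```text
t: 15.58
tcp_pos: [0.4411, 0.0612, 0.009]
tool_rot: [-0.202, 1.551, 0.221]
contact_force: [-19.2, -4.2, 81.2]
width: 0.0007
```

Request:
send_rows(targets=[[[-0.3,0,0,0,0,0],[-0.5,0,0,0,0,0],[-1,0,0,0,0,0],[-1,0,0,0,0,0],[-1,0,0,0,0,0]]])

```text
t: 16.0
tcp_pos: [0.4366, 0.0588, 0.1252]
tool_rot: [-0.202, 1.56, 0.221]
contact_force: [0.0, 0.6, -0.6]
width: 0.0001
```

Request:
send_rows(targets=[[[-1,0,0,0,0,0],[-1,0.8,0,0,0,0],[0,1,0.3,0,0,0],[0,1,0.3,0,0,0],[0,1,0.3,0,0,0]]])

```text
t: 16.42
tcp_pos: [0.4371, 0.1721, 0.1972]
tool_rot: [-0.187, 1.546, 0.208]
contact_force: [-0.3, 0.1, 0.4]
width: -0.0
```

Request:
send_rows(targets=[[[0,1,0.3,0,0,0],[0,1,0.3,0,0,0],[0,1,0.3,0,0,0],[0,0.5,0,0,0,0],[0,0,0,0,0,0]]])

```text
t: 16.83
tcp_pos: [0.4348, 0.2928, 0.1989]
tool_rot: [-0.19, 1.543, 0.218]
contact_force: [-0.0, 0.3, 0.0]
width: 0.0001
```

```bash
python3 - <<'E' 2>/dev/null
from h import *
s=shot('scene','s20'); p=shot('top','t20'); print(ctrl.get_obs()['t'],ctrl.get_obs()['tcp_pos'])
g=p['image'].astype(float).mean(2); P=[];W=[]
for v in range(215,250):
    for u in range(304,338):
        X=ray(p,(u,v),.055); r=np.hypot(*(X[:2]-H))
        if .03<r<.098 and X[1]<.04 and g[v,u]<60: P.append(X[:2]);W.append(60-g[v,u])
P=np.array(P);W=np.array(W);m=np.average(P,axis=0,weights=W)
C=((P-m).T*W)@(P-m); d=np.linalg.eigh(C)[1][:,1]; d*=np.sign(-d[1])
T=np.array([.617,-.319]); print(len(P),m,'tower off',np.cross(d,T-m))
for c,q in (('t',p),('s',s)):
  for n in ['stand','chapel','fire_top']: print(c,n,[x['point'] for x in ctrl.tip_of(n,q)[:1]])
im=cv2.imread('pics/t20.png'); cv2.imwrite('pics/t20c.png',cv2.resize(im[130:290,270:490],None,fx=3.6,fy=3.6,interpolation=cv2.INTER_CUBIC))
E
```

```text
16.9333 [0.43589417 0.28899862 0.19875821]
198 [ 0.54255994 -0.00275933] tower off -0.0006728028832888727
t stand [[0.5269, 0.056, 0.0024]]
t chapel [[0.6198, -0.3154, 0.0009]]
t fire_top [[0.4343, 0.0625, 0.0428]]
s stand [[0.5277, 0.0554, 0.0005]]
s chapel [[0.6177, -0.3231, -0.0006]]
s fire_top [[0.4383, 0.0591, 0.0437]]
```

View pics/t20c.png

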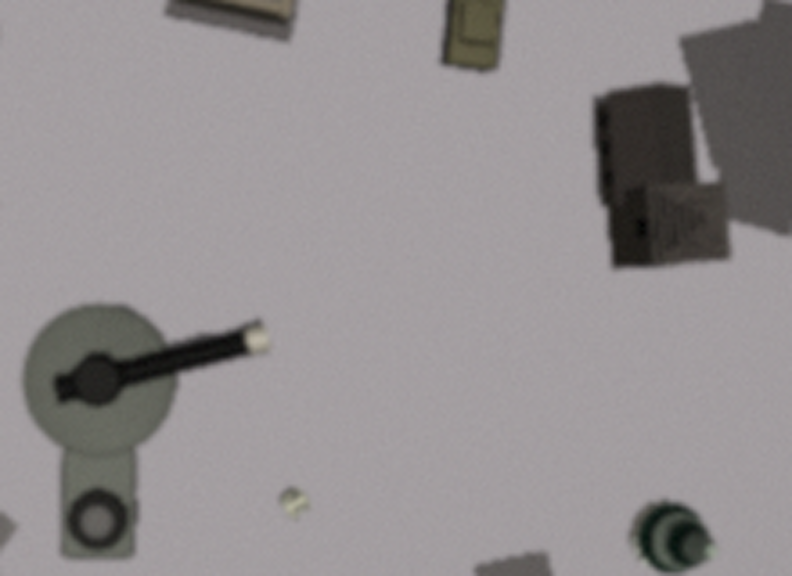

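View pics/s20.png

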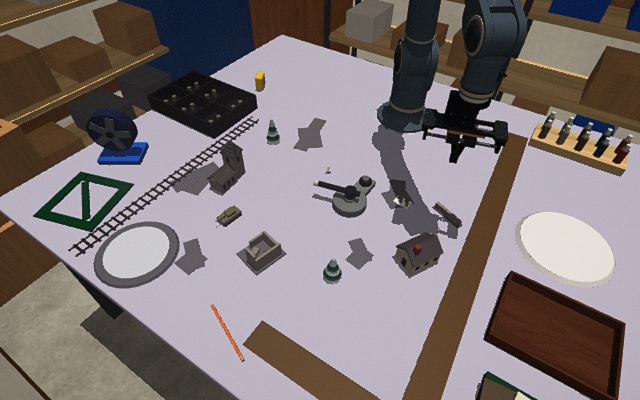

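```bash
python3 -c "
from h import *
print(ctrl.close_job())"
```

```text
the job is handed in; nothing more can be done
None
```

I pushed the pointer round to the chapel tower, pressed the button fully down and let it up. The arm then moved clear and I handed the job in at about 17 s. No verdict was reported.

**Last checks:**
- **Aim:** the line of the pointer's arm passed about 1 mm from the tower's axis in the top image, both before and after the press. The fit is good to a few mm.
- **Base and chapel:** the base and chapel read within a few mm of where they began. I did not re-measure the other models and the die one by one, but nothing looked moved in the last pictures.
- **Button:** it bottomed out after about 6 mm of travel at 4.4 N. Afterwards its top read about 43 mm above the table, the same as before the press, so it is up again.

**What went wrong or disagreed:**
- **Fingertip height:** the shut fingertips sat about 20 mm higher than the reported TCP position. The first sweep therefore passed over the pointer without moving it. I saw this in the pictures and repeated the sweep lower.
- **Press force:** I pushed once more after the button had already bottomed out, and the force reached 81 N. That was unnecessary. It stayed under the 120 N wrist limit, and I expect the 40 N limit did not apply because only the fingertip was in contact, but I could not confirm that. The base showed no shift afterwards.

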